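# Find the stamped tip box and push it to the collection rail

### The job

Two closed pipette-tip boxes have come back from the steriliser, and only one carries the round ink stamp on the label under its base. With the outside of the fingers, push each box over onto its hinge side so that the label underneath faces you, and only when both lie on their backs push the stamped one, still lying on its back, straight up to the metal collection rail until its lid rests flush along the rail. Never pick a box up, leave the unstamped one lying where it went over, and do not disturb the other things on the bench.

Things in the scene. Friction and masses are not known exactly. Their poses are not given: they have to be found in the camera images.
- tip_box_1: closed pipette-tip box, blue base, clear lid fixed shut; 110 mm wide (y), 62 mm high, about 0.16 kg. Origin: centre of the underside. Starts upright, z up, latch side (-x) facing the robot. Latch face: x = -31 mm; hinge side (back): x = +35 mm; lid's top: z = 62 mm. A latch tab (20 mm wide, 4 mm proud, z 43 to 49 mm) is in the middle of the latch face. One of the two boxes is stamped below.
- tip_box_2: the other tip box, same shape, size and axes. Pushed at the latch face, 45 mm or more up, along an arc about its lower back edge (x = +35 mm, z = 0), a box rolls over that edge without sliding, balances at about 50 degrees, then drops onto its back: x axis down, underside towards the robot, lid's top towards the rail. It then lies 66 mm high and slides when pushed.
- stamp (a point): centre of the round ink stamp (black ring 40 mm across with a bar inside), 4 mm along x from the origin of the one box that has it. Each box has a white 54 x 94 mm label with thin lines and bar stripes under its base; only one label has the ring. It is hidden until that box is tipped over.
- rail: collection rail: aluminium angle 360 mm long (y), 30 mm high, with rubber facing, fixed beyond the boxes. Origin: middle of its front face at bench level; x points away from the robot, square to the face. A box on its back and flush against it has its origin (underside) at rail x = -62 mm. A fixed injector stand, 97 mm high, is right of it (world y below -0.115 m).
- marker_red: bystander, loose: white marker with a red cap, 132 mm long, lying at the front of the bench; origin under its middle.
- micropipette: bystander, loose: grey micropipette, 216 mm long and 26 mm high, lying at the front right of the bench; origin under its middle. To its right stands the fixed microscope, not to be hit: its eyepieces overhang world x 0.28 to 0.53 m, y -0.56 to -0.39 m, up to 0.46 m high; its stage reaches left to y = -0.19 m at 0.19 to 0.31 m height.
- bottle_small: bystander, loose: small brown bottle with a red cap, 28 mm across and 58 mm high, standing behind the rail; origin at the centre of its base.
- waste_pot: bystander, loose: white plastic pot, 60 mm across and 62 mm high, standing at the front left of the bench; origin at the centre of its base.

How it is judged:
On the way, in this order (a step that is already met when the one before it is completed fails the run):
1. one tip box lies on its back, clear of the rail (((angle between tip_box_1's own x axis and vertical above 2.9 rad and x of tip_box_1 in the frame of rail below -0.072 m) or (angle between tip_box_2's own x axis and vertical above 2.9 rad and x of tip_box_2 in the frame of rail below -0.072 m))), for 0.2 s.
2. both tip boxes lie on their backs, both still clear of the rail (angle between each of tip_box_1, tip_box_2's own x axis and vertical above 2.9 rad and x of each of tip_box_1, tip_box_2 in the frame of rail below -0.072 m), for 0.2 s.
At the end, for the whole second after the job is handed in: Both boxes rest on their hinge sides (within 14 degrees). The stamped one's underside centre is 55 to 68 mm before the rail's face, within 150 mm of its middle, square to it within 4 degrees. The other is over 10 mm clear of the rail and under 100 mm from its start (tipping alone: 50 mm) (angle between each of tip_box_1, tip_box_2's own x axis and vertical above 2.9 rad and x of tip_box_1 in the frame of rail between -0.068 and -0.055 m and y of tip_box_1 in the frame of rail between -0.15 and 0.15 m and angle between the z axis of tip_box_1 and the x axis of rail, either way round below 0.07 rad and x of tip_box_2 in the frame of rail below -0.072 m and distance of tip_box_2 from where it was at the start of the episode below 0.1 m and linear speed of each of tip_box_1, tip_box_2 below 0.02 m/s); the robot touches nothing.
It fails at once if a tip box is lifted off the bench (underside's centre more than 55 mm up; tipping over raises it to 35 mm) (height (world z) of any of tip_box_1, tip_box_2 above 0.055 m).
It fails at once if a tip box is thrown right over onto its lid (angle between any of tip_box_1, tip_box_2's own z axis and vertical above 2.2 rad).
It fails at once if a bystander (marker, micropipette, small bottle or waste pot) is moved by more than 20 mm (distance of any of marker_red, micropipette, bottle_small, waste_pot from where it was at the start of the episode above 0.02 m).
It also fails if it takes over 67 s, if anything falls off the work surface, if the arm or the gripper's body presses on something with over 40 N, if the wrist force passes 120 N, or if a joint passes its speed limit or range.

### The arm

A 6-joint arm with a two-finger parallel gripper is mounted at the origin on a cart in front of the work surface, level with it; the furniture and walls round the work are solid. World frame = base frame: x ahead of the robot, y to its left, z up, the work surface at z = 0. Lengths are in m, angles in rad, forces in N, time in s.
With the tool pointing down it reaches from about 0.425 to 0.95 m from the base axis. Payload 3.5 kg.
Tool frame: the origin (TCP) lies on the centre line of the jaws, within the pads' length; the fingertips stand 8 mm ahead of it and the grasp point (between the pads) lies 11 mm behind it; z points along the fingers, y is the line along which they close (so a half turn about z gives the same grasp; the last joint's range is limited). The gripper opens to 85 mm and grips with 20 to 120 N. Pads are 22 mm wide; open, the fingers measure 114 mm over their backs; the gripper's body (76 mm by 85 mm) begins 54 mm behind the grasp point. The pads swing forward as they close: fully open they stand 13 mm farther back than shut.
Start: joints at [1.021, 0.286, 1.577, -0, 1.279, -0.15], TCP at [0.263, 0.622, 0.207] pointing down, gripper open.
Joint ranges: [-2.77, 2.77], [-0.9, 2.22], [0.21, 2.48], [-1.53, 4.67], [0.24, 2.81], [-2.84, 2.84]. Speed limits (rad/s): [2.79, 2.79, 3.14, 3.14, 3.14, 3.14].

### API

Orientations are given as a unit quaternion [x, y, z, w].
In Python, from plant import ctrl gives the robot as it stands. The module is installed in compiled form; this text tells all that it offers.
- The arm moves only by the tool send_rows, never from a script. Its argument "steps" is a list of rows, each a list of 5 numbers: the shift along the tool's x, y, z in m, then the turn about the tool's z in degrees, then the opening, from -1 (shut) to 1 (fully open). A call has 1 to 12 rows; each row is the pose to reach, as a shift and turn from the pose commanded when the call began, along the tool's axes at that moment; what a row does not reach only later rows make up. A row lasts 1/10 s, in which the tool goes at most 50 mm and 8.59 degrees, less where a joint would pass 70% of its speed; a pose out of reach is approached as far as the arm can. A call with a gripper value outside its range is refused whole. The fingers move at their own pace and stop on an object; "squeeze" is the grip in N (left out, the last holds). Time passes only in rows, so rows that repeat a pose let the fingers close. It gives the time, the measured TCP pose, the force, the opening and the grip force at its end, in the units of the state.
- ctrl.get_state(): the state, without advancing time (a new reading comes with each control period).
- ctrl.read_camera(name): name is "scene" or "top" or "wrist"; returns the picture (400x640x3 uint8, red, green, blue); there is no depth.
- ctrl.calibration(name): a dict with "intrinsics" (3x3 intrinsics, pixels), "extrinsics" (4x4, takes a point from world to camera coordinates); the wrist camera has in their place "tool_from_camera" (4x4, takes a point from camera to tool coordinates, whose origin is the TCP and whose axes are the flange's). Camera axes: x right, y up, looking along -z (the intrinsics and any distortion apply to the point x, -y, -z); pixel columns grow to the right and rows downward; lengths in m; the calibration is good to about 2 mm. A picture is of the moment at which its call begins: read the wrist's pose just before it. calibration takes no time and is no camera call.
- ctrl.sign_off(): hands the job in; it is judged then, once.
The state is a dict: "time": time; "qpos": joint angles; "dq": joint speeds; "joint_efforts": joint torques, N m; "eef_pos": TCP position; "tcp_rot": TCP orientation; "contact_force": force on the tool from outside, world axes, zero at the start; "wrist_torque": the same for the moment, N m; "opening": opening from 0.0 (shut) to 1.0 (fully open); "finger_force": force on a finger pad.
Only numpy, scipy, OpenCV 4.12 (cv2) and the standard library are available. Lean on these libraries where they do the work, as an engineer would, in place of code of your own. Each camera call takes 0.05 s, during which the arm holds its last target. There are 200 camera calls.

## Working session

There is one attempt and no reset: what is moved stays moved. The work goes in short steps, Python scripts to look and compute and a tool call to move; the robot and the scene stay as the last step left them, time stands still between calls to the robot, and variables do not carry over. Pictures are saved under pics/ and viewed, at most 10 in all, crops included, and the job is handed in when it is done.

Besides the shell and the picture viewer there is one more tool, called after "Call:" as name([rows], argument=value, ...), one row to a line, values as JSON. send_rows: Moves the arm, as the interface text tells. Its arguments: {"type":"object","properties":{"steps":{"type":"array","items":{"type":"array","items":{"type":"number"}}},"squeeze":{"type":"number"}},"required":["steps"]}

```bash
mkdir -p pics; cat > h.py <<'E'
import numpy as np, cv2
from plant import ctrl
def ray(cal,u,v):
    K=np.array(cal["intrinsics"]);T=np.array(cal["extrinsics"]);R=T[:3,:3];t=T[:3,3]
    d=np.linalg.solve(K,[u,v,1]);d=np.array([d[0],-d[1],-d[2]])
    return -R.T@t,R.T@d
def onz(cal,u,v,z):
    c,d=ray(cal,u,v);return c+d*(z-c[2])/d[2]
def proj(cal,p):
    K=np.array(cal["intrinsics"]);T=np.array(cal["extrinsics"]);q=T[:3,:3]@np.array(p)+T[:3,3]
    q=K@np.array([q[0],-q[1],-q[2]]);return q[:2]/q[2]
def snap(n,f):
    im=ctrl.read_camera(n);cv2.imwrite("pics/"+f,im[:,:,::-1]);return im
E
python3 - <<'E'
from h import *
for n in("scene","top"):
    snap(n,n+"0.png");c=ctrl.calibration(n);print(n,list(c),np.round(ray(c,320,200),3).tolist())
s=ctrl.get_state();print(s["time"],s["eef_pos"],s["tcp_rot"],s["opening"])
E
```

```text
scene ['intrinsics', 'extrinsics'] [[0.068, -0.585, 0.851], [0.441, 0.553, -0.707]]
top ['intrinsics', 'extrinsics'] [[0.371, 0.022, 0.985], [0.234, 0.041, -0.971]]
0.1 [0.26234432 0.62122846 0.20575921] [ 1.98531476e-01  9.80093907e-01 -1.02924968e-03 -3.55431985e-04] 0.9963977388493392
```

View pics/scene0.png

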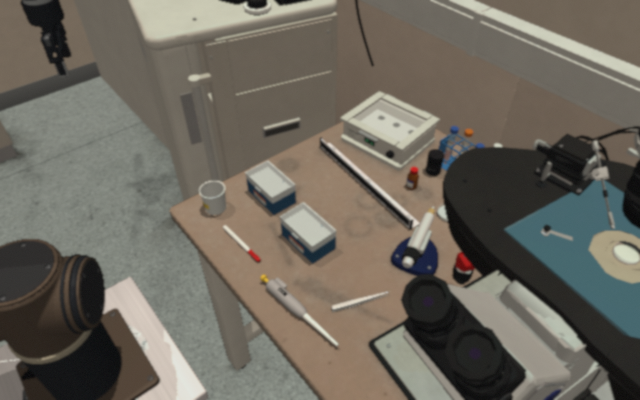

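View pics/top0.png

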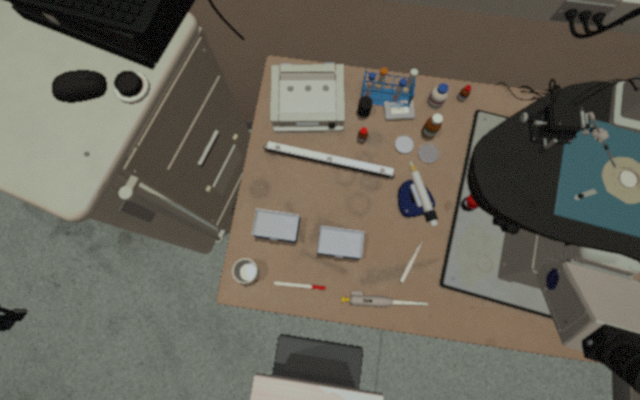

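The scene view shows the two boxes at (271,187) and (308,231). In the top view they are at (276,226) and (341,242), and the rail runs from (266,147) to (393,173). Next I'll measure the boxes and the rail.

```bash
python3 - <<'E'
from h import *
ct,cs=ctrl.calibration("top"),ctrl.calibration("scene")
t=cv2.imread("pics/top0.png");s=cv2.imread("pics/scene0.png")
def blobs(im,roi,name,fn,amin):
    x0,y0,x1,y1=roi;h=cv2.cvtColor(im,cv2.COLOR_BGR2HSV).astype(int);b=im.astype(int)
    m=np.zeros(im.shape[:2],np.uint8);m[y0:y1,x0:x1]=(fn(h,b)[y0:y1,x0:x1]*255)
    out=[]
    for c in cv2.findContours(m,0,2)[0]:
        if cv2.contourArea(c)>amin: out.append((cv2.minAreaRect(c),cv2.contourArea(c)))
    return out
# non-wood: blue >= red-ish
lid=lambda h,b:(b[...,0]>b[...,2]-5)&(b[...,2]>115)
for (r,a) in blobs(t,(240,200,380,270),"lid",lid,200):
    P=[onz(ct,*p,0.062)[:2] for p in cv2.boxPoints(r)]
    print("top lid",np.round(r[0],1),np.round(r[1],1),round(r[2],1),a,"\n",np.round(P,3).tolist(),np.round(onz(ct,*r[0],.062),3))
for (r,a) in blobs(s,(240,150,345,265),"lid",lid,200):
    print("scene lid",np.round(r[0],1),np.round(r[1],1),a,np.round(onz(cs,*r[0],.062),3))
for p in [(266,147),(393,173)]: print("rail ends",np.round(onz(ct,*p,0.03),3))
for n,p,z in[("pot",(245,271),.062),("mkL",(275,284),0.005),("mkR",(325,288),0.005),("pipL",(343,300),.01),("pipR",(428,304),.01),("bottle",(364,134),.058),("blue inj L",(398,197),0.02),("swab",(403,281),0)]:print(n,np.round(onz(ct,*p,z),3))
A=cv2.resize(t[130:310,225:445],None,fx=3.6,fy=3.3,interpolation=2);cv2.imwrite("pics/c1.png",A)
E
```

```text
top lid [340.3 242.2] [44.2 28.2] 6.7 1104.5 
 [[0.457, 0.049], [0.527, 0.051], [0.53, -0.06], [0.46, -0.06]] [ 0.493 -0.005  0.062]
top lid [275.4 225.1] [43.  26.7] 8.1 1041.5 
 [[0.478, 0.214], [0.546, 0.218], [0.546, 0.109], [0.479, 0.107]] [0.512 0.162 0.062]
rail ends [0.726 0.23  0.03 ]
rail ends [ 0.703 -0.121  0.03 ]
pot [0.39  0.215 0.062]
mkL [0.37  0.144 0.005]
mkR [0.379 0.016 0.005]
pipL [ 0.356 -0.033  0.01 ]
pipR [ 0.378 -0.247  0.01 ]
bottle [ 0.791 -0.028  0.058]
blue inj L [ 0.642 -0.142  0.02 ]
swab [ 0.426 -0.181  0.   ]
```

View pics/c1.png

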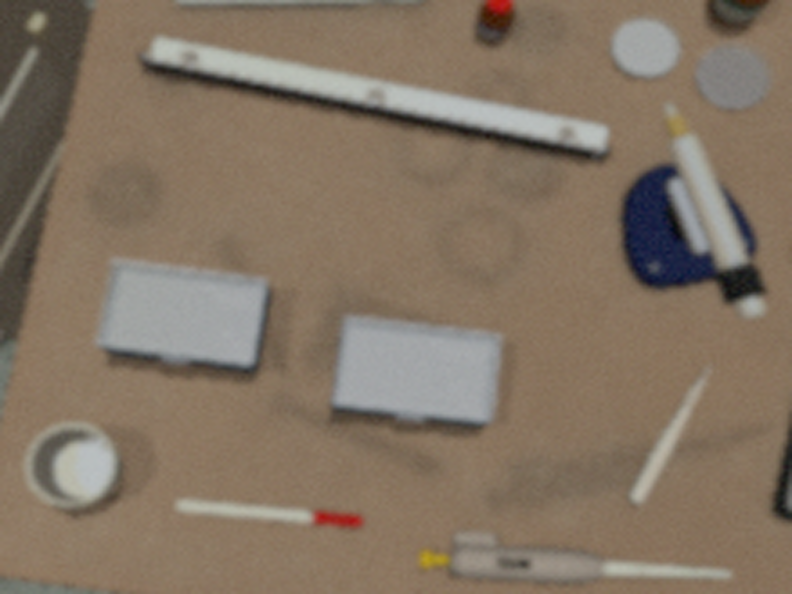

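The crop shows both lids upright with latch tabs facing the robot, and the rail tilted a few degrees. The pot, marker and pipette are all well in front. I'll cross-check the heights with the scene camera and refine the rail and box angles.

```bash
python3 - <<'E'
from h import *
ct,cs=ctrl.calibration("top"),ctrl.calibration("scene")
t=cv2.imread("pics/top0.png");s=cv2.imread("pics/scene0.png")
def tri(pt,ps):
    c1,d1=ray(ct,*pt);c2,d2=ray(cs,*ps);A=np.stack([d1,-d2],1);k=np.linalg.lstsq(A,c2-c1,rcond=None)[0]
    p,q=c1+k[0]*d1,c2+k[1]*d2;return (p+q)/2,np.linalg.norm(p-q)
# scene lids: bright, low saturation
h=cv2.cvtColor(s,cv2.COLOR_BGR2HSV)
for a,(x0,y0,x1,y1),pt in[("A",(240,150,300,215),(275.4,225.1)),("B",(275,195,342,265),(340.3,242.2))]:
    m=np.zeros(h.shape[:2],np.uint8);m[y0:y1,x0:x1]=((h[y0:y1,x0:x1,1]<45)&(h[y0:y1,x0:x1,2]>125))*255
    c=max(cv2.findContours(m,0,2)[0],key=cv2.contourArea);r=cv2.minAreaRect(c)
    p,g=tri(pt,r[0]);print(a,r[0],cv2.contourArea(c),"tri",np.round(p,3),round(g,4))
# rail: white top front edge per column
b=t.astype(int);P=[]
for u in range(275,388):
    col=b[140:185,u].min(1);on=np.where(col>150)[0]
    if len(on): P.append(onz(ct,u,140+on.max()+.5,.03)[:2])
P=np.array(P);k=np.polyfit(P[:,1],P[:,0],1);r=P[:,0]-np.polyval(k,P[:,1]);ok=abs(r)<.004;k=np.polyfit(P[ok,1],P[ok,0],1)
print("rail top front edge x=",k,"yaw deg",-np.degrees(np.arctan(k[0])),ok.sum(),len(P),r.std())
# front & back lid edges
lid=(b[...,0]>b[...,2]-5)&(b[...,2]>115)
for a,lo,hi,y0,y1 in[("A",258,292,200,250),("B",325,357,215,270)]:
    for nm in("front","back"):
        Q=[]
        for u in range(lo,hi):
            if nm=="front" and abs(u-(lo+hi)/2)<8: continue
            on=np.where(lid[y0:y1,u])[0]
            v=y0+(on.max()+.5 if nm=="front" else on.min()-.5);Q.append(onz(ct,u,v,.062)[:2])
        Q=np.array(Q);kk=np.polyfit(Q[:,1],Q[:,0],1);print(a,nm,"x at mid",np.round(np.polyval(kk,Q[:,1].mean()),4),"yaw",np.round(-np.degrees(np.arctan(kk[0])),2))
E
```

```text
A (269.2500305175781, 179.25001525878906) 976.5 tri [0.513 0.162 0.059] 0.0005
B (306.8565979003906, 225.24237060546875) 1276.0 tri [ 0.494 -0.005  0.056] 0.0003
rail top front edge x= [0.08102272 0.70792637] yaw deg -4.632141283466312 102 113 0.003171491520563541
A front x at mid 0.4805 yaw 0.53
A back x at mid 0.5456 yaw 0.96
B front x at mid 0.4618 yaw 1.74
B back x at mid 0.5278 yaw 0.63
```

```bash
python3 - <<'E'
from h import *
ct,cs=ctrl.calibration("top"),ctrl.calibration("scene")
def tri(pt,ps):
    c1,d1=ray(ct,*pt);c2,d2=ray(cs,*ps);k=np.linalg.lstsq(np.stack([d1,-d2],1),c2-c1,rcond=None)[0]
    p,q=c1+k[0]*d1,c2+k[1]*d2;return np.round((p+q)/2,3),round(np.linalg.norm(p-q),4)
for a in[((128,189),(200,78)),((221,235),(214,182)),((72,220),(152,40)),((198,25),(335,10))]:print(a,tri(*a))
E
```

```text
((128, 189), (200, 78)) (array([0.531, 0.491, 0.167]), np.float64(0.0072))
((221, 235), (214, 182)) (array([ 0.463,  0.326, -0.034]), np.float64(0.0321))
((72, 220), (152, 40)) (array([0.434, 0.499, 0.302]), np.float64(0.0125))
((198, 25), (335, 10)) (array([0.89 , 0.375, 0.283]), np.float64(0.0005))
```

Call:
send_rows([
  [-0.025,-0.038,-0.04,0,0],
  [-0.05,-0.076,-0.05,0,0],
  [-0.075,-0.114,-0.05,-5,0],
  [-0.1,-0.152,-0.05,-10,0],
  [-0.125,-0.19,-0.05,-15,0],
  [-0.15,-0.228,-0.05,-20,0],
  [-0.174,-0.265,-0.05,-22.9,0],
  [-0.22,-0.286,-0.04,-22.9,0],
  [-0.265,-0.307,-0.02,-22.9,0],
  [-0.31,-0.328,0,-22.9,0],
  [-0.356,-0.349,0,-22.9,0],
  [-0.356,-0.349,0,-22.9,0],
])

```text
time: 1.3
eef_pos: [0.4565, 0.1581, 0.2057]
tcp_rot: [0.003, 1.0, -0.001, -0.001]
contact_force: [0.6, -0.2, -0.1]
opening: 0.497
finger_force: 0.0
```

Call:
send_rows([
  [0.001,0.003,0.04,0,0],
  [0.001,0.003,0.08,0,0],
  [0.001,0.003,0.115,0,0],
  [0.001,0.003,0.14,0,0],
  [0.001,0.003,0.151,0,0],
  [0.001,0.003,0.151,0,0],
  [0.001,0.003,0.151,0,0],
])

```text
time: 2.0
eef_pos: [0.4546, 0.1652, 0.0572]
tcp_rot: [-0.0, 1.0, 0.0, 0.001]
contact_force: [0.1, 0.1, 0.5]
opening: 0.499
finger_force: 0.0
```

```bash
python3 - <<'E'
from h import *
s=ctrl.get_state();print(s["eef_pos"],s["contact_force"])
im=snap("scene","s1.png");cv2.imwrite("pics/s1c.png",cv2.resize(im[100:280,170:370,::-1],None,fx=3.3,fy=3.3,interpolation=2))
E
```

```text
[0.45461387 0.16515246 0.05721755] [0.10358478 0.12747141 0.51312834]
```

View pics/s1c.png

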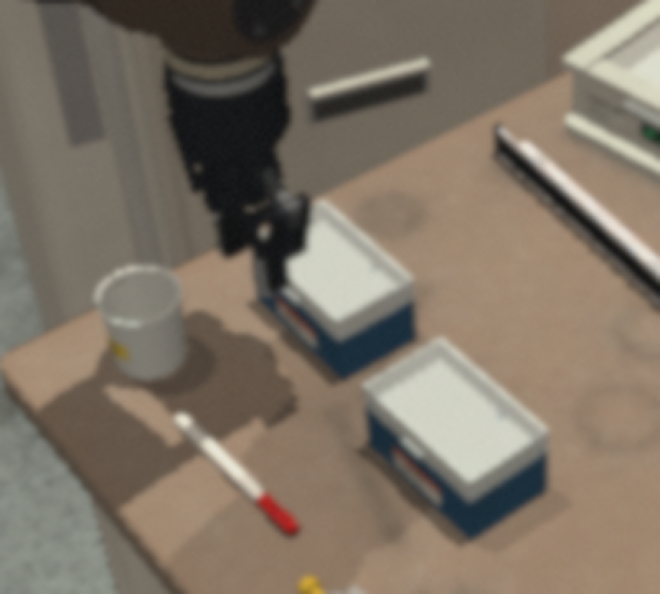

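The finger tip is visible against box A's latch face at about crop (277,290), and nothing else is in contact. I'll start the arc on box A.

Call:
send_rows([
  [-0.008,-0.002,0.002,0,0],
  [-0.014,-0.002,0.002,0,0],
  [-0.021,-0.002,-0.006,0,0],
  [-0.0286,-0.002,-0.0125,0,0],
  [-0.036,-0.002,-0.0175,0,0],
  [-0.045,-0.002,-0.022,0,0],
  [-0.054,-0.002,-0.026,0,0],
  [-0.063,-0.002,-0.028,0,0],
  [-0.063,-0.002,-0.028,0,0],
])

```text
time: 2.95
eef_pos: [0.5184, 0.1627, 0.0846]
tcp_rot: [0.0, 1.0, 0.0, 0.001]
contact_force: [0.3, -0.1, -0.6]
opening: 0.497
finger_force: 0.0
```

```bash
python3 - <<'E'
from h import *
s=ctrl.get_state();print(s["eef_pos"],s["contact_force"])
im=snap("scene","s2.png");cv2.imwrite("pics/s2c.png",cv2.resize(im[100:280,170:370,::-1],None,fx=3.3,fy=3.3,interpolation=2))
E
```

```text
[0.51839019 0.16265296 0.08462207] [ 0.2984434  -0.13366281 -0.56328881]
```

View pics/s2c.png

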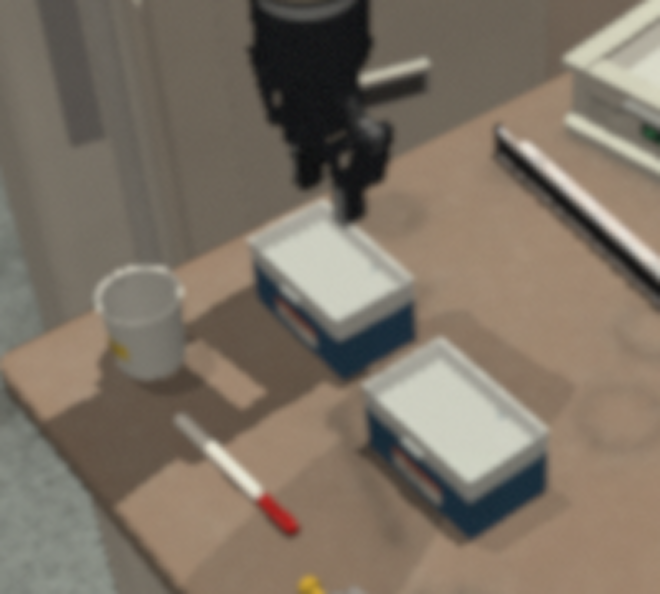

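The fingers slid over the lid and box A is still upright (lid at crop 330,270). I'll measure where the tips really are.

```bash
python3 - <<'E'
from h import *
cs=ctrl.calibration("scene")
for (u,v,y) in[(254,187.5,.137),(254,187.5,.131),(275.5,166,.134),(275.5,166,.128)]:
    c,d=ray(cs,u,v);print(np.round(c+d*(y-c[1])/d[1],3))
E
```

```text
[0.457 0.137 0.085]
[0.453 0.131 0.091]
[0.516 0.134 0.118]
[0.512 0.128 0.124]
```

Call:
send_rows([
  [0.0,0,-0.03,0,0],
  [0.032,0,-0.035,0,0],
  [0.066,0,-0.035,0,0],
  [0.066,0,-0.01,0,0],
  [0.066,0,0.03,0,0],
  [0.066,0,0.055,0,0],
  [0.066,0,0.055,0,0],
  [0.066,0,0.055,0,0],
])

```text
time: 3.8
eef_pos: [0.4504, 0.1627, 0.029]
tcp_rot: [0.0, 1.0, -0.0, -0.001]
contact_force: [1.4, 0.7, 1.0]
opening: 0.502
finger_force: 0.0
```

```bash
python3 - <<'E'
from h import *
s=ctrl.get_state();print(s["eef_pos"],s["contact_force"])
im=snap("scene","s3.png");w=snap("wrist","w3.png")
A=cv2.resize(im[100:250,190:340,::-1],(400,400),interpolation=2);B=cv2.resize(w[:,:,::-1],(400,250))
B=np.vstack([B,np.zeros((150,400,3),np.uint8)]);cv2.imwrite("pics/s3c.png",np.hstack([A,B]))
E
```

```text
[0.45041879 0.16271481 0.02897674] [1.41808207 0.74047212 1.00658193]
```

View pics/s3c.png

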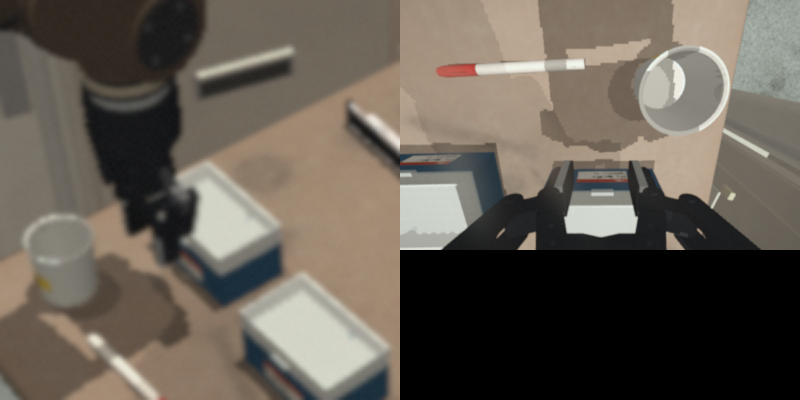

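```bash
python3 - <<'E'
from h import *
c=ctrl.calibration("wrist");K=np.array(c["intrinsics"]);T=np.array(c["tool_from_camera"]);print(np.round(K,1).tolist(),np.round(T,3).tolist())
w=cv2.imread("pics/w3.png")
for L,R in[((272,262),(381,262)),((260,258),(392,258))]:
    for gap in(.0425,.0425+.029):
        dep=K[0,0]*gap/(R[0]-L[0])
        for u,v in(L,R):
            p=np.array([(u-K[0,2])/K[0,0]*dep,-(v-K[1,2])/K[1,1]*dep,-dep,1]);print(gap,(u,v),np.round((T@p)[:3],3))
cs=ctrl.calibration("scene")
for y in(.128,.135,.142):
    o,d=ray(cs,252,198.2);print(np.round(o+d*(y-o[1])/d[1],3))
cv2.imwrite("pics/w3c.png",cv2.resize(w[220:400,200:460],None,fx=3,fy=3))
E
```

```text
[[324.6, 0.0, 321.2], [0.0, 324.6, 205.9], [0.0, 0.0, 1.0]] [[0.0, 0.949, 0.316, 0.082], [1.0, -0.0, -0.001, -0.0], [-0.001, 0.316, -0.949, -0.167], [0.0, 0.0, 0.0, 1.0]]
0.0425 (272, 262) [ 0.021 -0.019 -0.054]
0.0425 (381, 262) [ 0.021  0.023 -0.054]
0.07150000000000001 (272, 262) [-0.02  -0.032  0.023]
0.07150000000000001 (381, 262) [-0.02   0.039  0.023]
0.0425 (260, 258) [ 0.033 -0.02  -0.073]
0.0425 (392, 258) [ 0.033  0.023 -0.073]
0.07150000000000001 (260, 258) [-0.001 -0.033 -0.009]
0.07150000000000001 (392, 258) [-0.001  0.038 -0.009]
[0.443 0.128 0.067]
[0.447 0.135 0.059]
[0.451 0.142 0.052]
```

View pics/w3c.png

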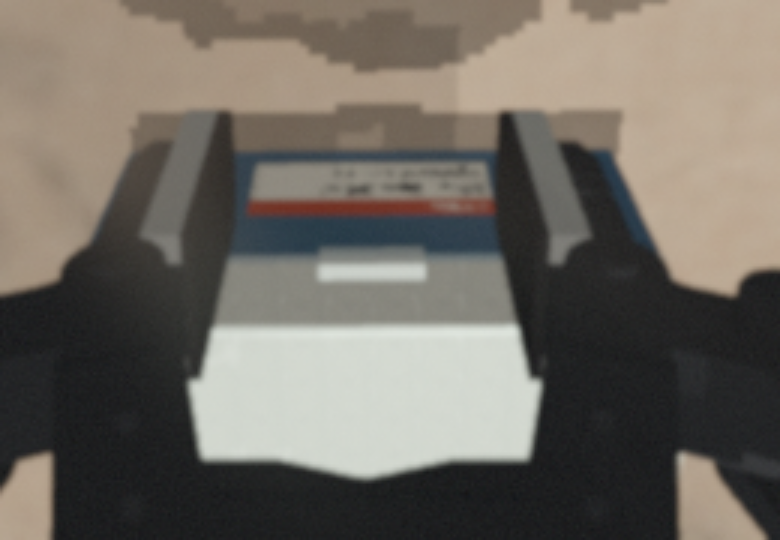

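The wrist crop shows the pad tips at crop (232,112) and (500,112), framing the latch. From the 42 mm gap, the tips are about 29 mm behind the TCP at this opening. The scene view agrees. I'll repeat the arc with the TCP lower, so the tips make contact at about 50 mm.

Call:
send_rows([
  [-0.008,0,0.008,0,0],
  [-0.015,0,0.008,0,0],
  [-0.0195,0,0.008,0,0],
  [-0.026,0,0.001,0,0],
  [-0.034,0,-0.0055,0,0],
  [-0.041,0,-0.0105,0,0],
  [-0.05,0,-0.0155,0,0],
  [-0.059,0,-0.0195,0,0],
  [-0.0675,0,-0.0215,0,0],
  [-0.0675,0,-0.0215,0,0],
])

```text
time: 4.9
eef_pos: [0.5213, 0.1628, 0.0521]
tcp_rot: [0.0, 1.0, 0.0, 0.002]
contact_force: [0.3, -0.4, 0.3]
opening: 0.501
finger_force: 0.0
```

```bash
python3 - <<'E'
from h import *
s=ctrl.get_state();print(s["eef_pos"],s["contact_force"])
im=snap("scene","s4.png");cv2.imwrite("pics/s4c.png",cv2.resize(im[100:250,190:340,::-1],(500,500),interpolation=2))
E
```

```text
[0.5213081  0.16279143 0.05207942] [ 0.28049686 -0.3861045   0.33874822]
```

View pics/s4c.png

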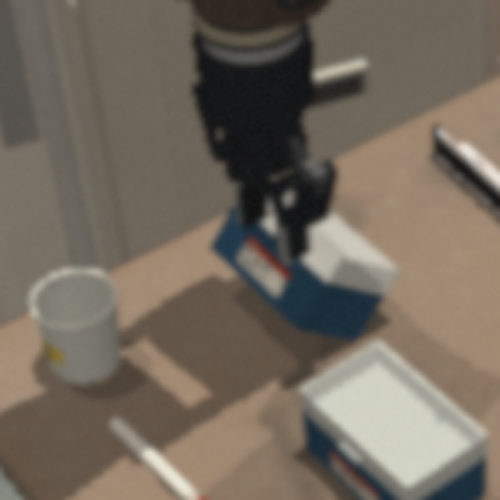

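Box A is tilted about 40° on the fingers. I'll carry on past the balance point, then lift clear.

Call:
send_rows([
  [-0.007,0,-0.001,0,0],
  [-0.014,0,-0.0015,0,0],
  [-0.021,0,-0.0015,0,0],
  [-0.027,0,-0.0015,0,0],
  [-0.032,0,-0.0015,0,0],
  [-0.032,0,-0.0015,0,0],
  [-0.032,0,-0.02,0,0],
  [-0.02,0,-0.06,0,0],
  [0.01,0,-0.09,0,0],
  [0.01,0,-0.09,0,0],
])

```text
time: 5.95
eef_pos: [0.5079, 0.1634, 0.1439]
tcp_rot: [-0.0, 1.0, 0.0, 0.002]
contact_force: [-0.5, 0.4, -0.4]
opening: 0.499
finger_force: 0.0
```

```bash
python3 - <<'E'
from h import *
s=ctrl.get_state();print(s["eef_pos"],s["contact_force"])
im=snap("scene","s5.png");w=snap("wrist","w5.png")
A=cv2.resize(im[100:250,190:340,::-1],(400,400),interpolation=2);B=cv2.resize(w[:,:,::-1],(400,250))
B=np.vstack([B,np.zeros((150,400,3),np.uint8)]);cv2.imwrite("pics/s5c.png",np.hstack([A,B]))
E
```

```text
[0.50786433 0.1633769  0.14392057] [-0.50540879  0.41139607 -0.38627287]
```

View pics/s5c.png

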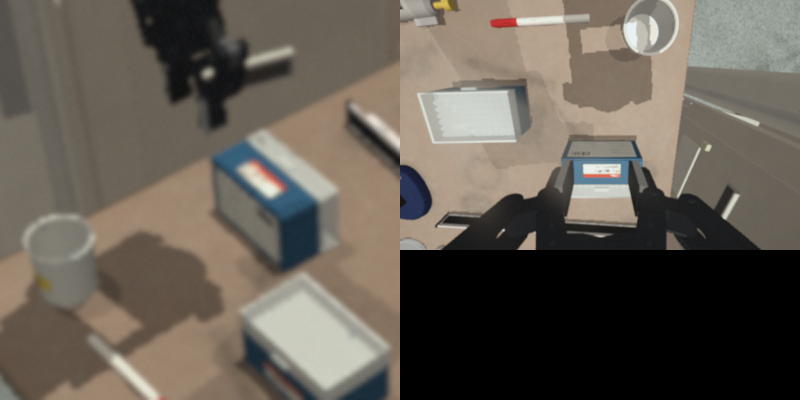

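Box A now lies on its back with its underside to the robot. Its label in this view is grey and has no obvious ring, which I'll check later. Next is box B.

Call:
send_rows([
  [0.02,-0.035,0,0,0],
  [0.04,-0.075,0,0,0],
  [0.06,-0.12,0,-1,0],
  [0.071,-0.15,0,-1,0],
  [0.071,-0.168,0,-1,0],
  [0.071,-0.168,0.03,-1,0],
  [0.071,-0.168,0.07,-1,0],
  [0.071,-0.168,0.105,-1,0],
  [0.071,-0.168,0.123,-1,0],
  [0.071,-0.168,0.123,-1,0],
  [0.071,-0.168,0.123,-1,0],
])

```text
time: 7.15
eef_pos: [0.4364, -0.0051, 0.0163]
tcp_rot: [-0.009, 1.0, 0.0, -0.002]
contact_force: [0.3, 0.5, 0.8]
opening: 0.503
finger_force: 0.0
```

```bash
python3 - <<'E'
from h import *
s=ctrl.get_state();print(s["eef_pos"],s["tcp_rot"],s["contact_force"])
w=snap("wrist","w6.png");c=ctrl.calibration("wrist");K=np.array(c["intrinsics"]);T=np.array(c["tool_from_camera"])
# latch face of box predicted: project lid front edge (z .062) and tip
from scipy.spatial.transform import Rotation as R
Rt=R.from_quat(s["tcp_rot"]).as_matrix()
h=cv2.cvtColor(w,cv2.COLOR_RGB2HSV)
# rays along the centre-off column: find white lid front edge row
for u in(300,340):
    col=h[250:400,u];print(u,[(250+i,int(a[0]),int(a[1]),int(a[2])) for i,a in enumerate(col) if i%6==0])
def tow(u,v,z):
    d=np.array([(u-K[0,2])/K[0,0],-(v-K[1,2])/K[1,1],-1]);o=Rt@T[:3,3]+s["eef_pos"];d=Rt@T[:3,:3]@d;return o+d*(z-o[2])/d[2]
for v in range(280,350,6):print(v,np.round(tow(300,v,.062),4))
E
```

```text
[ 0.43635604 -0.00513416  0.01628018] [-8.60978256e-03  9.99961524e-01  4.09633491e-04 -1.62919426e-03] [0.27705098 0.45677357 0.82390069]
300 [(250, 16, 55, 166), (256, 15, 54, 171), (262, 16, 58, 149), (268, 17, 61, 113), (274, 15, 57, 107), (280, 95, 16, 97), (286, 20, 26, 146), (292, 18, 30, 145), (298, 4, 159, 114), (304, 102, 96, 77), (310, 102, 104, 76), (316, 78, 11, 120), (322, 30, 16, 145), (328, 30, 17, 138), (334, 30, 20, 139), (340, 27, 18, 144), (346, 49, 9, 221), (352, 47, 10, 220), (358, 49, 9, 219), (364, 47, 10, 219), (370, 49, 9, 219), (376, 75, 9, 58), (382, 75, 13, 38), (388, 100, 20, 38), (394, 110, 23, 34)]
340 [(250, 14, 56, 104), (256, 16, 55, 121), (262, 16, 57, 144), (268, 15, 59, 112), (274, 16, 53, 110), (280, 50, 7, 104), (286, 22, 27, 144), (292, 18, 31, 141), (298, 4, 155, 115), (304, 103, 103, 77), (310, 102, 108, 78), (316, 72, 10, 131), (322, 49, 11, 192), (328, 27, 18, 138), (334, 27, 19, 137), (340, 30, 14, 147), (346, 47, 10, 222), (352, 50, 10, 221), (358, 49, 9, 220), (364, 45, 9, 219), (370, 50, 10, 219), (376, 54, 14, 92), (382, 105, 16, 32), (388, 110, 24, 32), (394, 120, 15, 34)]
280 [ 0.4286 -0.0144  0.062 ]
286 [ 0.4316 -0.0144  0.062 ]
292 [ 0.4345 -0.0144  0.062 ]
298 [ 0.4376 -0.0144  0.062 ]
304 [ 0.4406 -0.0144  0.062 ]
310 [ 0.4437 -0.0145  0.062 ]
316 [ 0.4468 -0.0145  0.062 ]
322 [ 0.45   -0.0145  0.062 ]
328 [ 0.4533 -0.0145  0.062 ]
334 [ 0.4565 -0.0145  0.062 ]
340 [ 0.4598 -0.0145  0.062 ]
346 [ 0.4632 -0.0145  0.062 ]
```

Call:
send_rows([
  [-0.008,0,-0.004,0,0],
  [-0.015,0,-0.004,0,0],
  [-0.0215,0,-0.011,0,0],
  [-0.0295,0,-0.0175,0,0],
  [-0.0365,0,-0.0225,0,0],
  [-0.0455,0,-0.0275,0,0],
  [-0.0545,0,-0.0315,0,0],
  [-0.063,0,-0.034,0,0],
  [-0.07,0,-0.036,0,0],
  [-0.077,0,-0.0365,0,0],
  [-0.084,0,-0.0365,0,0],
  [-0.092,0,-0.0365,0,0],
])

```text
time: 8.4
eef_pos: [0.5316, -0.0038, 0.0553]
tcp_rot: [-0.009, 1.0, -0.0, 0.002]
contact_force: [0.5, 0.4, 1.1]
opening: 0.5
finger_force: 0.2
```

Call:
send_rows([
  [-0.003,0,0,0,0],
  [-0.003,0,0,0,0],
  [0,0,-0.03,0,0],
  [0.03,0,-0.07,0,0],
  [0.07,0,-0.08,0,0],
  [0.1,0,-0.08,0,0],
  [0.1,0,-0.08,0,0],
])

```text
time: 9.1
eef_pos: [0.4253, -0.0048, 0.1325]
tcp_rot: [-0.009, 1.0, 0.0, -0.002]
contact_force: [0.1, -0.8, -0.3]
opening: 0.499
finger_force: 0.0
```

```bash
python3 - <<'E'
from h import *
s=ctrl.get_state();print(s["time"],s["eef_pos"],s["tcp_rot"],s["contact_force"])
im=snap("scene","s7.png");w=snap("wrist","w7.png");t=snap("top","t7.png")
A=cv2.resize(im[130:270,220:360,::-1],(500,500),interpolation=2)
B=cv2.resize(w[:,:,::-1],(300,188));C=cv2.resize(t[130:310,225:445,::-1],(300,246),interpolation=2)
B=np.vstack([B,C,np.zeros((66,300,3),np.uint8)]);cv2.imwrite("pics/s7c.png",np.hstack([A,B]))
E
```

```text
9.1 [ 0.42530689 -0.00475745  0.13250704] [-8.53382170e-03  9.99962260e-01  2.60700831e-04 -1.60764609e-03] [ 0.12633555 -0.76954077 -0.29172766]
```

View pics/s7c.png

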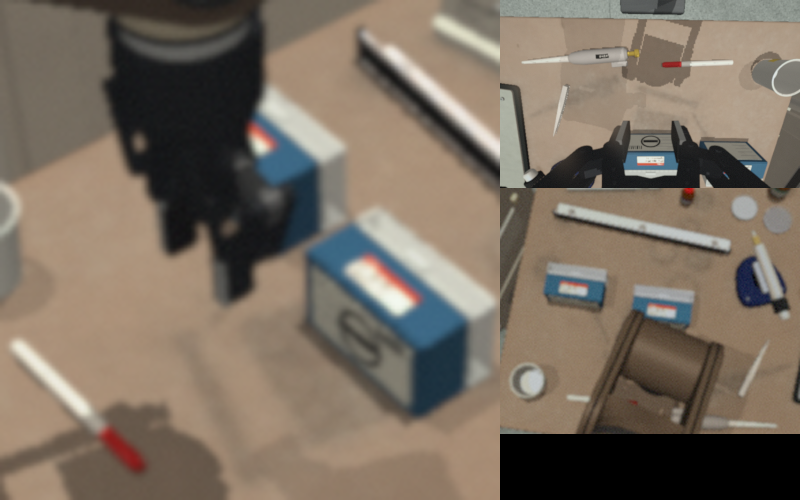

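The scene crop shows both boxes on their backs. Box B's label carries the ring and bar at crop (360,340), and box A's has none, so B (the right one) is stamped. I'll measure B's pose and the rail accurately.

```bash
cat > m.py <<'E'
from h import *
from scipy.spatial.transform import Rotation as R
def line(Q):
    Q=np.array(Q);ok=np.ones(len(Q),bool)
    for _ in range(4):
        k=np.polyfit(Q[ok,1],Q[ok,0],1);r=abs(Q[:,0]-np.polyval(k,Q[:,1]));ok=r<max(.0015,1.5*np.median(r))
    return k,-np.degrees(np.arctan(k[0])),int(ok.sum()),len(Q)
def sub(col,thr):  # last falling crossing, subpixel
    i=np.where((col[:-1]>=thr)&(col[1:]<thr))[0]
    return [j+(col[j]-thr)/(col[j]-col[j+1]) for j in i]
E
python3 - <<'E'
from m import *
ct=ctrl.calibration("top")
g=cv2.cvtColor(cv2.imread("pics/top0.png"),cv2.COLOR_BGR2GRAY).astype(float)
hsv=cv2.cvtColor(cv2.imread("pics/t7.png"),cv2.COLOR_BGR2HSV)
F=[];Bk=[]
for u in range(278,384):
    c=150+(u-275)*(167-150)/(384-275);lo=int(c)-9;col=g[lo:lo+24,u]
    k=int(col[3:18].argmax())+3;thr=(col[k]+80)/2
    d=sub(col[k:],thr)
    if d:F.append(onz(ct,u,lo+k+d[0],.03)[:2])
    uu=sub(col[:k+1][::-1],(col[k]+120)/2)
    if uu:Bk.append(onz(ct,u,lo+k-uu[0],.03)[:2])
for n,Q in(("rail front",F),("rail back",Bk)):
    k,a,n1,n2=line(Q);print(n,np.round(k,4),round(a,2),n1,n2)
# B in top: blue part
blue=((hsv[...,0]>95)&(hsv[...,0]<125)&(hsv[...,1]>90))
for nm,lo,hi,y0,y1 in(("A",262,300,180,226),("B",322,368,195,240)):
    Fr=[];Ba=[]
    for u in range(lo,hi):
        on=np.where(blue[y0:y1,u])[0]
        if len(on)>4:Fr.append(onz(ct,u,y0+on.max()+.5,.066)[:2]);Ba.append(onz(ct,u,y0+on.min()-.5,.066)[:2])
    print(nm,"blue front/back",[ (np.round(np.polyval(l[0],np.mean([q[1] for q in Q])),4),round(l[1],2),l[2]) for Q in(Fr,Ba) for l in[line(Q)]],"y",np.round([min(q[1] for q in Fr),max(q[1] for q in Fr)],3))
# wrist: B front upper edge (label->blue) at z .066
s=ctrl.get_state();c=ctrl.calibration("wrist");K=np.array(c["intrinsics"]);T=np.array(c["tool_from_camera"]);Rt=R.from_quat(s["tcp_rot"]).as_matrix()
def tow(u,v,z):
    d=np.array([(u-K[0,2])/K[0,0],-(v-K[1,2])/K[1,1],-1]);o=Rt@T[:3,3]+s["eef_pos"];d=Rt@T[:3,:3]@d;return o+d*(z-o[2])/d[2]
h=cv2.cvtColor(cv2.imread("pics/w7.png"),cv2.COLOR_BGR2HSV);Q=[]
for u in range(285,365):
    on=np.where((h[270:345,u,0]>95)&(h[270:345,u,0]<125)&(h[270:345,u,1]>80))[0]
    # first run of >=5 blue
    for i in range(len(on)-5):
        if on[i+5]-on[i]==5: Q.append(tow(u,270+on[i]-.5,.066)[:2]);break
if Q:l=line(Q);print("wrist B front",np.round(np.polyval(l[0],-.005),4),round(l[1],2),l[2:])
E
```

```text
rail front [0.0793 0.7063] -4.53 106 106
rail back [0.0797 0.7273] -4.56 106 106
A blue front/back [(np.float64(0.5505), np.float64(-1.29), 17), (np.float64(0.5867), np.float64(-0.02), 19)] y [0.107 0.203]
B blue front/back [(np.float64(0.5386), np.float64(-8.07), 13), (np.float64(0.5695), np.float64(0.94), 20)] y [-0.057  0.046]
wrist B front 0.5312 1.22 (80, 80)
```

Call:
send_rows([
  [-0.02,0.003,0.03,2.5,0],
  [-0.045,0.006,0.06,5.6,0],
  [-0.045,0.006,0.095,5.6,0],
  [-0.045,0.006,0.12,5.6,0],
  [-0.045,0.006,0.12,5.6,0],
  [-0.045,0.006,0.12,5.6,0],
])

```text
time: 9.85
eef_pos: [0.4745, 0.0014, 0.0137]
tcp_rot: [0.04, 0.999, 0.0, -0.001]
contact_force: [0.1, 0.1, 0.5]
opening: 0.499
finger_force: 0.0
```

Call:
send_rows([
  [-0.02,0,0.003,0,0],
  [-0.034,0,0.003,0,0],
  [-0.042,0,0.003,0,0],
  [-0.05,0,0.003,0,0],
  [-0.058,0,0.003,0,0],
  [-0.066,0,0.003,0,0],
  [-0.074,0,0.003,0,0],
  [-0.082,0,0.003,0,0],
  [-0.09,0,0.003,0,0],
  [-0.098,0,0.003,0,0],
  [-0.106,0,0.003,0,0],
  [-0.106,0,0.003,0,0],
])

```text
time: 11.05
eef_pos: [0.5816, -0.0074, 0.0112]
tcp_rot: [0.04, 0.999, -0.0, 0.001]
contact_force: [-0.0, -0.2, -0.2]
opening: 0.5
finger_force: 0.0
```

```bash
cat > b.py <<'E'
from m import *
import sys
s=ctrl.get_state();print(s["time"],np.round(s["eef_pos"],4),np.round(s["contact_force"],1))
w=snap("wrist",sys.argv[1]+".png");c=ctrl.calibration("wrist");K=np.array(c["intrinsics"]);T=np.array(c["tool_from_camera"]);Rt=R.from_quat(s["tcp_rot"]).as_matrix()
def tow(u,v,z):
    d=np.array([(u-K[0,2])/K[0,0],-(v-K[1,2])/K[1,1],-1]);o=Rt@T[:3,3]+s["eef_pos"];d=Rt@T[:3,:3]@d;return o+d*(z-o[2])/d[2]
h=cv2.cvtColor(w,cv2.COLOR_RGB2HSV);Q=[]
for u in range(285,360):
    on=np.where((h[270:395,u,0]>95)&(h[270:395,u,0]<125)&(h[270:395,u,1]>80))[0]
    for i in range(len(on)-5):
        if on[i+5]-on[i]==5: Q.append(tow(u,270+on[i]-.5,.066)[:2]);break
if Q:
    l=line(Q);m=np.mean(Q,0);print("B underside top edge at",np.round(m,4),"yaw",round(l[1],2),l[2:])
t=snap("top",sys.argv[1]+"t.png");ct=ctrl.calibration("top");hs=cv2.cvtColor(t,cv2.COLOR_RGB2HSV)
b=((hs[...,0]>95)&(hs[...,0]<125)&(hs[...,1]>90)).astype(np.uint8)*255;b[:,:240]=0;b[:130]=0;b[250:]=0;b[:,395:]=0
for cc in cv2.findContours(b,0,2)[0]:
    if cv2.contourArea(cc)>60:
        x,y,ww,hh=cv2.boundingRect(cc);print("top blue",(x,y,ww,hh),"y range",np.round([onz(ct,x+ww,y+hh/2,.066)[1],onz(ct,x,y+hh/2,.066)[1]],3),"x back",np.round(onz(ct,x+ww/2,y,.066)[0],4))
E
python3 b.py b1
```

```text
11.05 [ 0.5816 -0.0074  0.0112] [-0.  -0.2 -0.2]
B underside top edge at [ 0.5896 -0.0079] yaw -3.98 (62, 75)
top blue (258, 194, 44, 22) y range [0.104 0.214] x back 0.5922
```

Call:
send_rows([
  [-0.006,0,0,0,0],
  [-0.012,0,0,0,0],
  [-0.018,0,0,0,0],
  [-0.024,0,0,0,0],
  [-0.03,0,0,0,0],
  [-0.035,0,0,0,0],
  [-0.039,0,0,0,0],
  [-0.041,0,0,0,0],
  [-0.041,0,0,0,0],
])

```text
time: 12.05
eef_pos: [0.621, -0.0105, 0.011]
tcp_rot: [0.04, 0.999, -0.0, 0.0]
contact_force: [-0.8, -0.3, -0.2]
opening: 0.499
finger_force: 0.4
```

Call:
send_rows([
  [-0.001,0,0,0,0],
  [-0.002,0,0,0,0],
  [-0.003,0,0,0,0],
  [-0.003,0,0,0,0],
])

```text
time: 12.45
eef_pos: [0.6238, -0.0107, 0.0111]
tcp_rot: [0.04, 0.999, 0.0, 0.0]
contact_force: [-1.1, 0.1, -0.3]
opening: 0.497
finger_force: 0.5
```

```bash
python3 b.py b2
```

```text
12.45 [ 0.6238 -0.0107  0.0111] [-1.1  0.1 -0.3]
B underside top edge at [ 0.6316 -0.0111] yaw -4.05 (63, 75)
top blue (258, 194, 43, 22) y range [0.106 0.214] x back 0.592
```

Call:
send_rows([
  [-0.001,0,0,0,0],
  [-0.002,0,0,0,0],
  [-0.003,0,0,0,0],
  [-0.003,0,0,0,0],
])

```text
time: 12.95
eef_pos: [0.6269, -0.011, 0.011]
tcp_rot: [0.04, 0.999, -0.0, 0.0]
contact_force: [-0.7, 0.0, -1.1]
opening: 0.501
finger_force: 0.4
```

Call:
send_rows([
  [-0.001,0,0,0,0],
  [-0.002,0,0,0,0],
  [-0.002,0,0,0,0],
])

```text
time: 13.25
eef_pos: [0.6289, -0.0111, 0.011]
tcp_rot: [0.04, 0.999, -0.0, 0.0]
contact_force: [-1.0, -0.3, 0.3]
opening: 0.497
finger_force: 0.4
```

```bash
python3 b.py b3
```

```text
13.25 [ 0.6289 -0.0111  0.011 ] [-1.  -0.3  0.3]
B underside top edge at [ 0.6366 -0.0115] yaw -4.04 (63, 75)
top blue (258, 194, 43, 21) y range [0.107 0.214] x back 0.592
```

Still sliding freely (about 1 N), so I'll continue in 1 mm steps until the force rises.

Call:
send_rows([
  [-0.001,0,0,0,0],
  [-0.002,0,0,0,0],
  [-0.002,0,0,0,0],
])

```text
time: 13.65
eef_pos: [0.6293, -0.0112, 0.0111]
tcp_rot: [0.04, 0.999, 0.0, -0.002]
contact_force: [-6.3, -0.5, 3.7]
opening: 0.496
finger_force: 3.0
```

Call:
send_rows([
  [-0.001,0,0,0,0],
  [-0.0015,0,0,0,0],
  [-0.0015,0,0,0,0],
])

```text
time: 13.95
eef_pos: [0.6291, -0.0112, 0.0111]
tcp_rot: [0.04, 0.999, 0.0, -0.004]
contact_force: [-10.6, 0.3, 7.6]
opening: 0.497
finger_force: 5.4
```

```bash
python3 b.py b4
```

```text
13.95 [ 0.6291 -0.0112  0.0111] [-10.6   0.3   7.6]
B underside top edge at [ 0.6371 -0.0116] yaw -4.38 (65, 75)
top blue (258, 194, 44, 22) y range [0.104 0.214] x back 0.5922
```

The box is in firm contact with the rail, square to it. I'll back away, lift and verify.

Call:
send_rows([
  [0.002,0,0,0,0],
  [0.01,0,0,0,0],
  [0.03,0,0,0,0],
  [0.06,0,0,0,0],
  [0.1,0,-0.01,0,0],
  [0.14,0,-0.05,0,0],
  [0.16,0,-0.09,0,0],
  [0.16,0,-0.13,0,0],
  [0.16,0,-0.13,0,0],
])

```text
time: 14.95
eef_pos: [0.477, 0.0007, 0.1483]
tcp_rot: [0.04, 0.999, -0.001, 0.008]
contact_force: [0.9, -0.4, 0.9]
opening: 0.5
finger_force: 0.0
```

```bash
sed -i 's/range(285,360)/range(290,352)/' b.py; python3 b.py b5; python3 - <<'E'
from m import *
ct,cs=ctrl.calibration("top"),ctrl.calibration("scene")
hs=cv2.cvtColor(cv2.imread("pics/b5t.png"),cv2.COLOR_BGR2HSV)
bl=(hs[...,0]>95)&(hs[...,0]<125)&(hs[...,1]>90)
for a,b in((0,8),(0,0)): pass
bk=[];
for u in range(325,372):
    on=np.where(bl[150:225,u])[0]
    if len(on)>4:bk.append(onz(ct,u,150+on.min()-.5,.066)[:2])
if bk:l=line(bk);print("B blue back edge",np.round(np.mean(bk,0),4),round(l[1],2),l[2:])
# stillness of bystanders: diff top vs start
d=cv2.absdiff(cv2.imread("pics/b5t.png"),cv2.imread("pics/top0.png")).max(2)
for n,(x,y) in dict(pot=(245,271),bottle=(364,134),mkL=(285,285),mkR=(320,288),pip=(350,300),pipR=(415,303)).items():print(n,d[y-8:y+8,x-8:x+8].mean().round(1))
# scene: label (grey) centre of B vs prediction
im=snap("scene","s8.png");h=cv2.cvtColor(im,cv2.COLOR_RGB2HSV)
print("proj B underside corners",[np.round(proj(cs,p)).tolist() for p in((.644,.043,0),(.644,.043,.066),(.636,-.066,.066),(.636,-.066,0))])
m=((h[...,0]>95)&(h[...,0]<125)&(h[...,1]>90)).astype(np.uint8)*255
for c in cv2.findContours(m[100:260,220:420],0,2)[0]:
    if cv2.contourArea(c)>150:x,y,w,hh=cv2.boundingRect(c);print("scene blue",(x+220,y+100,w,hh))
E
```

```text
14.95 [0.477  0.0007 0.1483] [ 0.9 -0.4  0.9]
B underside top edge at [ 0.6358 -0.0129] yaw -4.5 (62, 62)
top blue (258, 194, 44, 22) y range [0.104 0.214] x back 0.5922
top blue (332, 168, 42, 23) y range [-0.069  0.038] x back 0.6888
B blue back edge [ 0.6767 -0.0077] -3.78 (17, 21)
pot 9.4
bottle 8.9
mkL 53.1
mkR 52.6
pip 72.9
pipR 9.1
proj B underside corners [[344.0, 200.0], [345.0, 180.0], [375.0, 207.0], [373.0, 228.0]]
scene blue (348, 174, 41, 52)
```

```bash
python3 -c "
from plant import ctrl
print(ctrl.sign_off())"
```

```text
the job is handed in; nothing more can be done
None
```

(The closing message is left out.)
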